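# Put three perfume bottles back on their own coasters

## Task

The three perfume bottles each stand on another one's coaster. Use the empty six-sided spare coaster to park one bottle on the way and rearrange them so that each stands upright in the middle of the wooden coaster of its own shape (round on round, square on square, oblong on oblong, the oblong one lengthways along its coaster), with the spare left empty. Set the bottles down rather than dropping or toppling them, and leave the jar of coffee beans and the glass beaker where they stand.

Things in the scene. Friction and masses are not known exactly. Their poses are not given: they have to be found in the camera images.
- bottle_round: Frosted glass bottle with a round body 46 mm in diameter; the body is 58 mm high (its shoulder slopes in over the top 8 mm), 94 mm high with the cap. On top sits a straight round screw cap, 26 mm across and 36 mm high (lowest 10 mm brass, the rest white), centred. About 0.16 kg (may be 30 % off). Origin: centre of the underside, z up.
- bottle_square: Frosted glass bottle with a square body 44 x 44 mm, 50 mm high, 86 mm high with the cap. On top sits a straight round screw cap, 26 mm across and 36 mm high (lowest 10 mm brass, the rest white), centred. About 0.16 kg (may be 30 % off). Origin: centre of the underside, z up, x and y square to its sides.
- bottle_oblong: Frosted glass bottle with an oblong body 66 mm (x) by 30 mm (y), 56 mm high, 92 mm high with the cap. On top sits a straight round screw cap, 26 mm across and 36 mm high (lowest 10 mm brass, the rest white), centred. About 0.16 kg (may be 30 % off). Origin: centre of the underside, z up, x along its long side. Both ends are alike.
- coaster_round: Round light-wood coaster, 90 mm across, 8 mm thick, flat, with a darker round inlay in the middle. Origin: centre of its underside, on the table; its top is 8 mm above that. Fixed.
- coaster_square: Square light-wood coaster, 86 x 86 mm, 8 mm thick, flat, with a darker square inlay in the middle. Origin: centre of its underside, on the table; its top is 8 mm above that. Fixed.
- coaster_oblong: Oblong light-wood coaster, 110 mm (x) by 72 mm (y), 8 mm thick, flat, with a darker oblong inlay in the middle. Origin: centre of its underside, on the table; its top is 8 mm above that. Fixed; x along its long side.
- coaster_spare: Six-sided light-wood coaster, 88 mm across its flats, 8 mm thick, flat, without inlay: the spare, empty at the start. Origin: centre of its underside, on the table; its top is 8 mm above that. Fixed.
- jar: Bystander: squat jar of dark coffee beans with a glass lid and knob, 76 mm across, 87 mm high, loose. Origin: centre of the underside.
- beaker: Bystander: clear glass beaker, 70 mm across the rim, 85 mm high, with a white stirring stick leaning in it that rises to 115 mm, loose. Origin: centre of the underside.
There are look-alikes about, which are no part of the job. What is shaped like the coaster_oblong but purple is not meant.

How it is judged:
On the way:
1. One of the bottles has been parked on the spare coaster: upright, its middle within 30 mm of the coaster's middle, let go (((horizontal distance between bottle_round and coaster_spare below 0.03 m and z of bottle_round in the frame of coaster_spare between 0.004 and 0.012 m and angle between bottle_round's own z axis and vertical below 0.1 rad and linear speed of bottle_round below 0.02 m/s and contact force between the fingers and bottle_round below 0.1 N) or (horizontal distance between bottle_square and coaster_spare below 0.03 m and z of bottle_square in the frame of coaster_spare between 0.004 and 0.012 m and angle between bottle_square's own z axis and vertical below 0.1 rad and linear speed of bottle_square below 0.02 m/s and contact force between the fingers and bottle_square below 0.1 N) or (horizontal distance between bottle_oblong and coaster_spare below 0.03 m and z of bottle_oblong in the frame of coaster_spare between 0.004 and 0.012 m and angle between bottle_oblong's own z axis and vertical below 0.1 rad and linear speed of bottle_oblong below 0.02 m/s and contact force between the fingers and bottle_oblong below 0.1 N))), for 0.2 s.
At the end, for the whole second after the job is handed in: Each bottle stands upright (within 0.1 rad), at rest and let go on the coaster of its own shape, its middle within 15 mm of the coaster's middle, and the oblong bottle's long side is within 0.3 rad of its coaster's long side, either way round. So the spare coaster is empty (horizontal distance between bottle_round and coaster_round below 0.015 m and z of bottle_round in the frame of coaster_round between 0.004 and 0.012 m and angle between each of bottle_round, bottle_square, bottle_oblong's own z axis and vertical below 0.1 rad and linear speed of each of bottle_round, bottle_square, bottle_oblong below 0.02 m/s and contact force between the fingers and bottle_round below 0.1 N and horizontal distance between bottle_square and coaster_square below 0.015 m and z of bottle_square in the frame of coaster_square between 0.004 and 0.012 m and contact force between the fingers and bottle_square below 0.1 N and horizontal distance between bottle_oblong and coaster_oblong below 0.015 m and z of bottle_oblong in the frame of coaster_oblong between 0.004 and 0.012 m and contact force between the fingers and bottle_oblong below 0.1 N and angle between the x axis of bottle_oblong and the x axis of coaster_oblong, either way round below 0.3 rad); the robot touches nothing.
It fails at once if A bottle is tipped by more than 0.6 rad (angle between any of bottle_round, bottle_square, bottle_oblong's own z axis and vertical above 0.6 rad).
It fails at once if A bottle is dropped or knocked: it moves faster than 0.6 m/s (a free fall of about 18 mm) while not touched by the fingers ((linear speed of bottle_round above 0.6 m/s and contact force between the fingers and bottle_round below 0.01 N) or (linear speed of bottle_square above 0.6 m/s and contact force between the fingers and bottle_square below 0.01 N) or (linear speed of bottle_oblong above 0.6 m/s and contact force between the fingers and bottle_oblong below 0.01 N)).
It fails at once if The jar or the beaker is shifted by more than 30 mm (distance of any of jar, beaker from where it was at the start of the episode above 0.03 m).
It also fails if it takes over 115 s, if anything falls off the work surface, if the arm or the gripper's body presses on something with over 40 N, if the wrist force passes 120 N, or if a joint passes its speed limit or range.

## Robot

A 6-joint arm with a two-finger parallel gripper is mounted at the origin on the work surface. World frame = base frame: x ahead of the robot, y to its left, z up, the work surface at z = 0. Lengths are in m, angles in rad, forces in N, time in s.
With the tool pointing down it reaches from about 0.35 to 0.775 m from the base axis. Payload 5.5 kg.
Tool frame: the origin (TCP) lies midway between the tips of the shut fingers; the grasp point (between the pads) lies pinch_z behind it (pinch_z is the distance from the TCP to the grasp point, in m); z points along the fingers, y is the line along which they close (so a half turn about z gives the same grasp; the last joint's range is limited). The gripper opens to 85 mm and grips with 20 to 120 N. Pads are 22 mm wide; open, the fingers measure 114 mm over their backs; the gripper's body (76 mm by 85 mm) begins 54 mm behind the grasp point. The pads swing forward as they close: fully open they stand 13 mm farther back than shut.
Start: joints at [-1.386, 0.313, 0.046, 1.304, 0, 1.431], TCP at [0.183, -0.545, 0.231] pointing down, gripper open.
Joint ranges: [-2.76, 2.76], [-0.86, 1.69], [-1.03, 1.26], [-2.2, 2.34], [-1.47, 1.5], [-3.14, 3.14]. Speed limits (rad/s): [2.57, 2.57, 3.14, 3.14, 3.14, 3.14].

## Interface

Orientations are given as a unit quaternion [x, y, z, w].
In Python, from cell import * gives the robot as it stands. The module is installed in compiled form; this text tells all that it offers.
- The arm moves only by the tool apply_moves, never from a script. Its argument "plan" is a list of rows, each a list of 3 entries, a list of its own where there are three numbers: the turn, a rotation vector about the tool's x, y, z in rad, then the shift along the tool's x, y, z in mm, then the closure, from 0 (fully open) to 1 (shut). A call has 1 to 20 rows; each row shifts and turns the commanded pose from where the row before left it, along the tool's axes as they then stand; what a row does not reach is not made up. A row lasts 1/10 s, in which the tool goes at most 50 mm and 8.59 degrees, less where a joint would pass 70% of its speed; a pose out of reach is approached as far as the arm can. A call with a gripper value outside its range is refused whole. The fingers move at their own pace and stop on an object; "newtons" is the grip in N (left out, the last holds). Time passes only in rows, so rows that do not move let the fingers close. It gives the time, the measured TCP pose, the force, the opening and the grip force at its end, in the units of the state.
- get_obs(): the state, without advancing time (a new reading comes with each control period).
- camera(name): name is "scene" or "top"; returns the picture (384x512x3 uint8, blue, green, red); there is no depth.
- get_calibration(name): a dict with "mtx" (3x3 intrinsics, pixels), "world_from_camera" (4x4, takes a point from camera to world coordinates). Camera axes: x right, y up, looking along -z (the intrinsics and any distortion apply to the point x, -y, -z); pixel columns grow to the right and rows downward; lengths in m; the calibration is good to about 2 mm. A picture is of the moment at which its call begins. get_calibration takes no time and is no camera call.
- close_job(): hands the job in; it is judged then, once.
The state is a dict: "clock": time; "q": joint angles; "qd": joint speeds; "effort": joint torques, N m; "eef_pos": TCP position; "tool_rot": TCP orientation; "force": force on the tool from outside, world axes, zero at the start; "torque": the same for the moment, N m; "opening": finger opening in m; "gripper_force": force on a finger pad.
Only numpy, scipy, OpenCV 4.12 (cv2) and the standard library are available. Lean on these libraries where they do the work, as an engineer would, in place of code of your own. Each camera call takes 0.05 s, during which the arm holds its last target. There are 200 camera calls.

## Working session

There is one attempt and no reset: what is moved stays moved. The work goes in short steps, Python scripts to look and compute and a tool call to move; the robot and the scene stay as the last step left them, time stands still between calls to the robot, and variables do not carry over. Pictures are saved under pics/ and viewed, at most 14 in all, crops included, and the job is handed in when it is done.

Besides the shell and the picture viewer there is one more tool, called after "Call:" in YAML: its name, and indented under it one key for each argument. apply_moves: Moves the arm, as the interface text tells. Its arguments: {"type":"object","properties":{"plan":{"type":"array"},"newtons":{"type":"number"}},"required":["plan"]}

```bash
mkdir -p pics
python3 - <<'E'
from cell import *
import cv2
for n in("top","scene"):
    cv2.imwrite(f"pics/{n}0.png",camera(n)); c=get_calibration(n); print(n,c)
o=get_obs(); print(o)
try: print(pinch_z)
except Exception as e: print(e)
E
```

```text
top {'mtx': array([[448.75360912,   0.        , 260.04128683],
       [  0.        , 448.75360912, 191.11287315],
       [  0.        ,   0.        ,   1.        ]]), 'world_from_camera': array([[-9.75274272e-03,  9.98104918e-01, -6.07573558e-02,
         4.82800659e-01],
       [-9.99951648e-01, -9.65822476e-03,  1.84915111e-03,
         5.31062928e-02],
       [ 1.25883862e-03,  6.07724524e-02,  9.98150853e-01,
         1.44556966e+00],
       [ 0.00000000e+00,  0.00000000e+00,  0.00000000e+00,
         1.00000000e+00]])}
scene {'mtx': array([[404.87833149,   0.        , 253.79089722],
       [  0.        , 404.87833149, 194.1783905 ],
       [  0.        ,   0.        ,   1.        ]]), 'world_from_camera': array([[-0.80655323, -0.32895718,  0.49118129,  1.18289148],
       [ 0.59093005, -0.47188438,  0.65431399,  0.89143325],
       [ 0.01653949,  0.81799285,  0.57499056,  0.75042155],
       [ 0.        ,  0.        ,  0.        ,  1.        ]])}
{'clock': 0.1, 'q': array([-1.38561306e+00,  3.13941742e-01,  4.50673828e-02,  1.30360865e+00,
       -2.46155497e-06,  1.43122073e+00]), 'qd': array([-0.00025668,  0.000234  ,  0.00319339, -0.00088549,  0.00081237,
       -0.00054913]), 'effort': array([ 2.14986823e-03, -4.81724417e+01,  2.99244207e+01,  1.27666059e-02,
       -2.03705595e-04,  2.90919971e-06]), 'eef_pos': array([ 0.18338697, -0.54447442,  0.23047839]), 'tool_rot': array([ 9.86845052e-01,  1.61666733e-01, -2.04602299e-05, -8.43095046e-04]), 'force': array([0.62278632, 1.4161748 , 0.60086295]), 'torque': array([-0.0654251 , -0.01055225,  0.05913864]), 'gripper_force': 0.0, 'opening': 0.08550234845953039}
0.0187
```

View pics/top0.png

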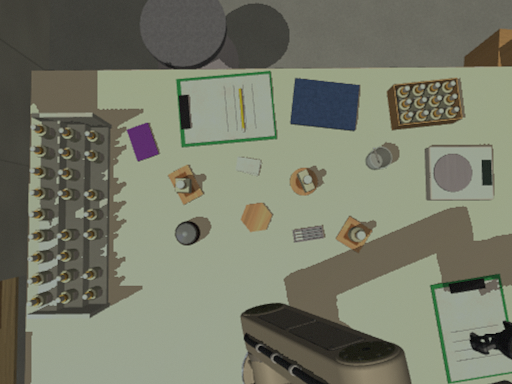

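View pics/scene0.png

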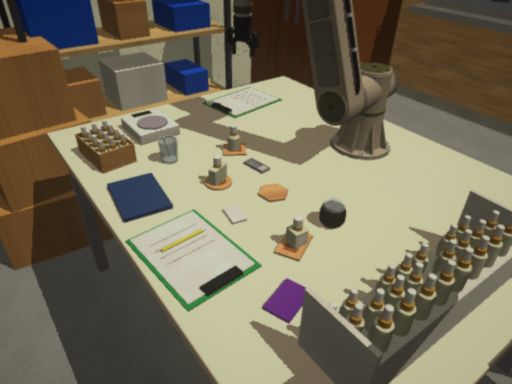

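The top view shows the oblong coaster at (186,184), the round one at (304,181), the square one at (354,234) and the spare hexagon at (257,217). The jar is at (187,233) and the beaker at (377,158). Possible look-alikes are the purple oblong at (143,141), the small bottles in the rack (30–110, 110–310) and the box at (425,103). I'll check the choice in one crop.

```bash
cat > h.py <<'E'
from cell import *
import cv2, numpy as np
def ray(n,uv):
    c=get_calibration(n); T=c["world_from_camera"]; K=c["mtx"]
    d=np.linalg.inv(K)@[uv[0],uv[1],1]; return T[:3,3],T[:3,:3]@[d[0],-d[1],-d[2]]
def onz(n,uv,z):
    o,d=ray(n,uv); return o+d*(z-o[2])/d[2]
E
python3 - <<'E'
from h import *
im=cv2.imread("pics/top0.png")
a=cv2.resize(im[140:265,160:395],None,fx=3.3,fy=3.3,interpolation=cv2.INTER_CUBIC)
cv2.imwrite("pics/crop1.png",a)
hsv=cv2.cvtColor(im,cv2.COLOR_BGR2HSV)
m=cv2.inRange(hsv,(5,90,60),(20,255,255)); m[:140]=0;m[265:]=0;m[:,:120]=0;m[:,395:]=0
cs,_=cv2.findContours(m,cv2.RETR_EXTERNAL,cv2.CHAIN_APPROX_NONE)
for c in cs:
    if cv2.contourArea(c)<100: continue
    P=np.array([onz("top",p[0]+0.0,.008)[:2] for p in c],np.float32)*1000
    h=cv2.convexHull(P); r=cv2.minAreaRect(h); print(c.reshape(-1,2).mean(0),"circ",cv2.minEnclosingCircle(h),"rect",r, cv2.boxPoints(r).round().tolist())
sc=cv2.imread("pics/scene0.png")
cv2.imwrite("pics/crop2.png",cv2.resize(sc[115:260,140:360],None,fx=3.5,fy=3.5,interpolation=cv2.INTER_CUBIC))
E
```

```text
[353.9084507  233.58450704] circ ((430.42901611328125, -246.46383666992188), 58.82817459106445) rect ((429.9267272949219, -246.71221923828125), (85.8769760131836, 85.47689819335938), 56.656673431396484) [[371.0, -259.0], [442.0, -306.0], [489.0, -234.0], [418.0, -187.0]]
[252.87837838 215.21621622] circ ((488.165283203125, 65.47808837890625), 48.65715789794922) rect ((493.2007751464844, 77.877685546875), (58.259952545166016, 97.23673248291016), 67.73417663574219) [[437.0, 69.0], [527.0, 32.0], [549.0, 86.0], [459.0, 123.0]]
[303.5        181.30263158] circ ((600.882568359375, -89.6838150024414), 44.12224578857422) rect ((601.5917358398438, -89.55510711669922), (86.8460693359375, 83.84033203125), 89.44515228271484) [[559.0, -133.0], [643.0, -133.0], [644.0, -47.0], [560.0, -46.0]]
[185.58219178 183.78767123] circ ((595.7426147460938, 291.8573303222656), 61.482666015625) rect ((595.8090209960938, 290.3485412597656), (108.31983184814453, 70.68721008300781), 28.19308853149414) [[531.0, 296.0], [565.0, 234.0], [660.0, 285.0], [627.0, 347.0]]
```

View pics/crop1.png

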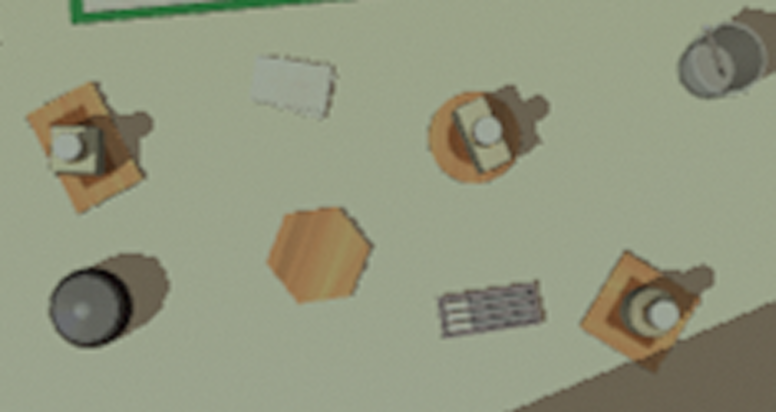

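View pics/crop2.png

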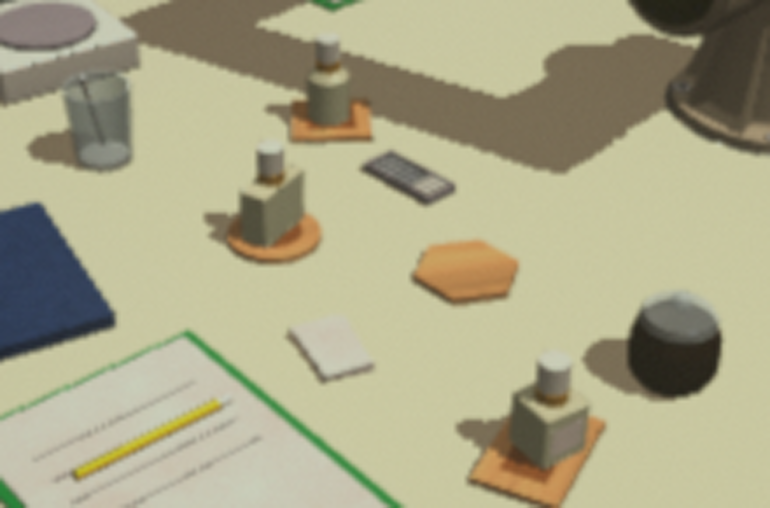

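The square bottle is on the oblong coaster, the oblong bottle on the round one, and the round bottle on the square one. The pink/white card at (248,165) and the grating at (308,233) are irrelevant. My plan is to grip the caps: square→spare, oblong→oblong, round→round, square→square. Next I measure the caps, spare and jar.

```bash
cat >> h.py <<'E'
from scipy.optimize import least_squares
def white(im,box):
    x0,y0,x1,y1=box; h=cv2.cvtColor(im,cv2.COLOR_BGR2HSV)
    m=np.zeros(im.shape[:2],np.uint8); m[y0:y1,x0:x1]=cv2.inRange(h,(0,0,130),(180,38,255))[y0:y1,x0:x1]
    n,l,s,c=cv2.connectedComponentsWithStats(m)
    i=1+np.argmax(s[1:,4]); return c[i],s[i]
E
python3 - <<'E'
from h import *
t=cv2.imread("pics/top0.png"); s=cv2.imread("pics/scene0.png")
for n,b,bs,z in(("square",(170,172,205,200),(285,212,312,238),.094),("oblong",(292,168,325,195),(208,150,228,170),.100),("round",(345,222,375,248),(224,122,244,142),.102)):
    c,st=white(t,b); c2,st2=white(s,bs); o,d=ray("scene",c2)
    # scene: white part centre is ~13mm below cap top
    print(n,c,st[2:],onz("top",c,z).round(4),"| scene",c2,st2[2:],onz("scene",c2,z-.012).round(4))
h=cv2.cvtColor(t,cv2.COLOR_BGR2HSV); print("hexpix",h[217,257],h[210,262],"table",h[217,290])
m=cv2.inRange(h,(5,75,60),(25,255,255)); m[:, :235]=0;m[:,280:]=0;m[:195]=0;m[240:]=0
P=np.array([onz("top",p[::-1],.008)[:2] for p in np.argwhere(m)],np.float32)*1000
print("hex",P.mean(0),cv2.minEnclosingCircle(P),len(P))
m=cv2.inRange(h,(0,0,0),(180,255,75)); m[:,:172]=0;m[:,202:]=0;m[:218]=0;m[250:]=0
print("jar", onz("top",(187,233),.05).round(3),"beaker",onz("top",(376,158),.06).round(3))
E
```

```text
square [179.34482759 183.74137931] [ 8 10 58] [0.5897 0.2941 0.094 ] | scene [298.16666667 217.71428571] [ 9  6 42] [0.5794 0.2861 0.082 ]
oblong [307.2962963  178.98148148] [ 8  9 54] [ 0.5999 -0.0919  0.1   ] | scene [216.88 156.56] [ 7  4 25] [ 0.5897 -0.1039  0.088 ]
round [360.83333333 235.07407407] [ 9  9 54] [ 0.4303 -0.2487  0.102 ] | scene [233.57894737 125.57894737] [ 6  4 19] [ 0.4176 -0.2622  0.09  ]
hexpix [ 18 116 154] [ 19 113 153] table [ 39  38 163]
hex [488.43442  63.85109] ((488.3668212890625, 64.09613800048828), 49.377235412597656) 659
jar [0.44  0.278 0.05 ] beaker [ 0.667 -0.311  0.06 ]
```

Call:
apply_moves:
  plan:
    - [[0, 0, -0.1483], [0, 0, 0], 0]
    - [[0, 0, -0.1483], [0, 0, 0], 0]
    - [[0, 0, -0.1483], [0, 0, 0], 0]
    - [[0, 0, -0.1483], [0, 0, 0], 0]
    - [[0, 0, -0.1483], [0, 0, 0], 0]
    - [[0, 0, -0.1483], [0, 0, 0], 0]
    - [[0, 0, -0.1483], [0, 0, 0], 0]
    - [[0, 0, -0.1483], [0, 0, 0], 0]
    - [[0, 0, -0.1483], [0, 0, 0], 0]
    - [[0, 0, -0.1483], [0, 0, 0], 0]
    - [[0, 0, -0.1483], [0, 0, 0], 0]
    - [[0, 0, -0.1483], [0, 0, 0], 0]
    - [[0, 0, -0.1483], [0, 0, 0], 0]
    - [[0, 0, -0.1483], [0, 0, 0], 0]
    - [[0, 0, -0.1483], [0, 0, 0], 0]
    - [[0, 0, -0.1483], [0, 0, 0], 0]
    - [[0, 0, -0.1483], [0, 0, 0], 0]
    - [[0, 0, -0.1483], [0, 0, 0], 0]
    - [[0, 0, -0.1483], [0, 0, 0], 0]
    - [[0, 0, 0], [0, 0, 0], 0]
  newtons: 40

```text
clock: 2.1
eef_pos: [0.1835, -0.5447, 0.2308]
tool_rot: [-0.001, 1.0, 0.0, -0.0]
force: [-0.3, -0.6, 0.0]
opening: 0.085
gripper_force: 0.0
```

The cap centres are square (590,294), oblong (600,-92) and round (430,-248) mm, each within 7 mm of its coaster's centre as expected. The spare is at (488,64). The tool axes are now x=-X, y=+Y, z=-Z, so I move toward the square bottle.

Call:
apply_moves:
  plan:
    - [[0, 0, 0], [-20, 41, 0], 0]
    - [[0, 0, 0], [-20, 41, 0], 0]
    - [[0, 0, 0], [-20, 41, 0], 0]
    - [[0, 0, 0], [-20, 41, 0], 0]
    - [[0, 0, 0], [-20, 41, 0], 0]
    - [[0, 0, 0], [-20, 41, 0], 0]
    - [[0, 0, 0], [-20, 41, 0], 0]
    - [[0, 0, 0], [-20, 41, 0], 0]
    - [[0, 0, 0], [-20, 41, 0], 0]
    - [[0, 0, 0], [-20, 41, 0], 0]
    - [[0, 0, 0], [-20, 41, 0], 0]
    - [[0, 0, 0], [-20, 41, 0], 0]
    - [[0, 0, 0], [-20, 41, 0], 0]
    - [[0, 0, 0], [-20, 41, 0], 0]
    - [[0, 0, 0], [-20, 41, 0], 0]
    - [[0, 0, 0], [-20, 41, 0], 0]
    - [[0, 0, 0], [-20, 41, 0], 0]
    - [[0, 0, 0], [-20, 41, 0], 0]
    - [[0, 0, 0], [-20, 41, 0], 0]
    - [[0, 0, 0], [-6, 20, 0], 0]

```text
clock: 4.1
eef_pos: [0.5699, 0.2576, 0.2302]
tool_rot: [0.0, 1.0, 0.0, -0.0]
force: [0.4, -1.0, -0.7]
opening: 0.085
gripper_force: 0.0
```

Call:
apply_moves:
  plan:
    - [[0, 0, 0], [-10, 20, 0], 0]
    - [[0, 0, 0], [0, 19, 0], 0]
    - [[0, 0, 0], [0, 0, 0], 0]
    - [[0, 0, 0], [0, 0, 0], 0]
    - [[0, 0, 0], [0, 0, 0], 0]

```text
clock: 4.6
eef_pos: [0.5784, 0.2926, 0.2314]
tool_rot: [0.0, 1.0, -0.0, -0.0]
force: [-0.1, 0.0, 0.3]
opening: 0.0858
gripper_force: 0.0
```

Call:
apply_moves:
  plan:
    - [[0, 0, 0], [-11, 1, 0], 0]
    - [[0, 0, 0], [0, 0, 30], 0]
    - [[0, 0, 0], [0, 0, 30], 0]
    - [[0, 0, 0], [0, 0, 30], 0]
    - [[0, 0, 0], [0, 0, 20], 0]
    - [[0, 0, 0], [0, 0, 20], 0]
    - [[0, 0, 0], [0, 0, 20], 0]
    - [[0, 0, 0], [0, 0, 17], 0]
    - [[0, 0, 0], [0, 0, 0], 0]
    - [[0, 0, 0], [0, 0, 0], 0]

```text
clock: 5.6
eef_pos: [0.5897, 0.2936, 0.0647]
tool_rot: [0.0, 1.0, -0.0, -0.0]
force: [0.8, 0.3, 0.0]
opening: 0.0852
gripper_force: 0.0
```

Run:
```python
from h import *
t=camera("top"); s=camera("scene")
a=cv2.resize(s[180:270,250:350],(500,450),interpolation=cv2.INTER_CUBIC)
cv2.imwrite("pics/g1.png",a); print(get_obs()["eef_pos"])
```

```text
[0.5906379  0.29421126 0.06583603]
```

View pics/g1.png

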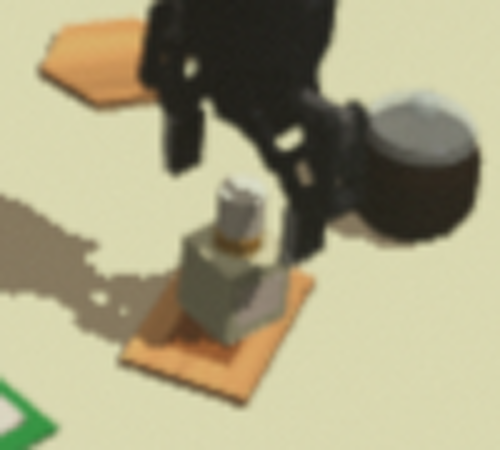

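The cap at crop (240,212) sits midway between the fingertips at (180,165) and (305,255), with the jar well clear. I close the fingers.

Call:
apply_moves:
  plan:
    - [[0, 0, 0], [0, 0, 0], 0.5]
    - [[0, 0, 0], [0, 0, 0], 0.7]
    - [[0, 0, 0], [0, 0, 0], 0.9]
    - [[0, 0, 0], [0, 0, 0], 1]
    - [[0, 0, 0], [0, 0, 0], 1]
    - [[0, 0, 0], [0, 0, 0], 1]
    - [[0, 0, 0], [0, 0, 0], 1]
    - [[0, 0, 0], [0, 0, 0], 1]
    - [[0, 0, 0], [0, 0, 0], 1]
    - [[0, 0, 0], [0, 0, 0], 1]
  newtons: 40

```text
clock: 6.7
eef_pos: [0.5899, 0.2944, 0.0645]
tool_rot: [-0.0, 1.0, -0.0, 0.0]
force: [-0.8, -0.3, 4.5]
opening: 0.0248
gripper_force: 39.3
```

Call:
apply_moves:
  plan:
    - [[0, 0, 0], [0, 0, -5], 1]
    - [[0, 0, 0], [0, 0, -10], 1]
    - [[0, 0, 0], [0, 0, -20], 1]
    - [[0, 0, 0], [0, 0, -25], 1]
    - [[0, 0, 0], [0, 0, -25], 1]
    - [[0, 0, 0], [0, 0, -15], 1]
    - [[0, 0, 0], [5, -10, 0], 1]
    - [[0, 0, 0], [12, -25, 0], 1]
    - [[0, 0, 0], [14, -32, 0], 1]
    - [[0, 0, 0], [14, -32, 0], 1]
    - [[0, 0, 0], [14, -32, 0], 1]
    - [[0, 0, 0], [14, -32, 0], 1]
    - [[0, 0, 0], [14, -32, 0], 1]
    - [[0, 0, 0], [10, -25, 0], 1]
    - [[0, 0, 0], [4, -10, 0], 1]
    - [[0, 0, 0], [0, 0, 0], 1]
    - [[0, 0, 0], [0, 0, 0], 1]
    - [[0, 0, 0], [0, 0, 0], 1]

```text
clock: 8.5
eef_pos: [0.4893, 0.0651, 0.1641]
tool_rot: [-0.001, 1.0, 0.0, 0.0]
force: [-0.0, -0.5, -2.2]
opening: 0.0248
gripper_force: 39.6
```

Run:
```python
from h import *
s=camera("scene")
cv2.imwrite("pics/g2.png",cv2.resize(s[110:260,180:360],(720,600),interpolation=cv2.INTER_CUBIC)); o=get_obs();print(o["eef_pos"],o["opening"],o["force"])
```

```text
[0.48929616 0.06516498 0.16411349] 0.024847465659188654 [-0.24381035  0.47163273 -1.60196427]
```

View pics/g2.png

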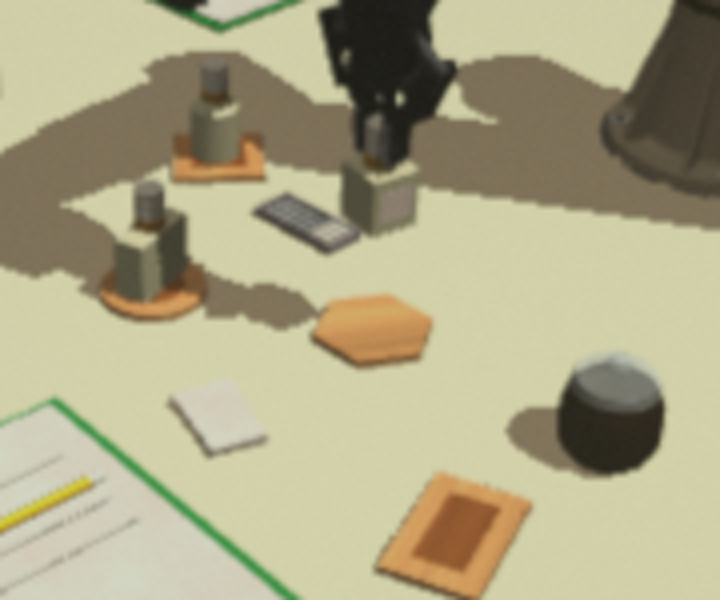

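The bottle hangs upright from the grip at crop (380,190), with the spare empty below it at (375,330). I lower it slowly and release.

Call:
apply_moves:
  plan:
    - [[0, 0, 0], [0, 0, 15], 1]
    - [[0, 0, 0], [0, 0, 25], 1]
    - [[0, 0, 0], [0, 0, 25], 1]
    - [[0, 0, 0], [0, 0, 15], 1]
    - [[0, 0, 0], [0, 0, 8], 1]
    - [[0, 0, 0], [0, 0, 5], 1]
    - [[0, 0, 0], [0, 0, 3], 1]
    - [[0, 0, 0], [0, 0, 2], 1]
    - [[0, 0, 0], [0, 0, 1], 1]
    - [[0, 0, 0], [0, 0, 0], 1]
    - [[0, 0, 0], [0, 0, 0], 1]

```text
clock: 9.65
eef_pos: [0.4893, 0.0642, 0.0657]
tool_rot: [-0.0, 1.0, -0.0, 0.0]
force: [0.5, -0.8, -1.9]
opening: 0.0249
gripper_force: 39.6
```

Call:
apply_moves:
  plan:
    - [[0, 0, 0], [0, 0, 0.7], 1]
    - [[0, 0, 0], [0, 0, 0.7], 1]
    - [[0, 0, 0], [0, 0, 0], 1]

```text
clock: 9.95
eef_pos: [0.4893, 0.0641, 0.0645]
tool_rot: [-0.0, 1.0, -0.0, 0.0]
force: [-1.0, -0.7, 3.2]
opening: 0.0251
gripper_force: 40.2
```

Call:
apply_moves:
  plan:
    - [[0, 0, 0], [0, 0, 0], 0.65]
    - [[0, 0, 0], [0, 0, 0], 0.5]
    - [[0, 0, 0], [0, 0, 0], 0.2]
    - [[0, 0, 0], [0, 0, 0], 0]
    - [[0, 0, 0], [0, 0, 0], 0]
    - [[0, 0, 0], [0, 0, 0], 0]
    - [[0, 0, 0], [0, 0, -10], 0]
    - [[0, 0, 0], [0, 0, -30], 0]
    - [[0, 0, 0], [0, 0, -35], 0]
    - [[0, 0, 0], [0, 0, -30], 0]
    - [[0, 0, 0], [0, 0, 0], 0]
    - [[0, 0, 0], [-20, -30, 0], 0]
    - [[0, 0, 0], [-22, -32, 0], 0]
    - [[0, 0, 0], [-22, -32, 0], 0]
    - [[0, 0, 0], [-22, -32, 0], 0]
    - [[0, 0, 0], [-20, -20, 0], 0]
    - [[0, 0, 0], [-5, -10, 0], 0]
    - [[0, 0, 0], [0, 0, 0], 0]
    - [[0, 0, 0], [0, 0, 0], 0]

```text
clock: 11.85
eef_pos: [0.599, -0.0908, 0.1685]
tool_rot: [-0.001, 1.0, 0.0, -0.001]
force: [-0.6, 0.5, 0.2]
opening: 0.0854
gripper_force: 0.0
```

Run:
```python
from h import *
t=camera("top"); s=camera("scene")
a=cv2.resize(t[140:265,160:395],None,fx=3.3,fy=3.3,interpolation=cv2.INTER_CUBIC)
cv2.imwrite("pics/g3.png",a)
c,st=white(t,(240,200,280,235)); print("sq cap",c,st,onz("top",c,.094),get_obs()["eef_pos"])
```

```text
sq cap [262.12204724 219.95669291] [240 200  40  35 508] [0.4781588 0.0451957 0.094    ] [ 0.5990919  -0.09033179  0.16892771]
```

View pics/g3.png

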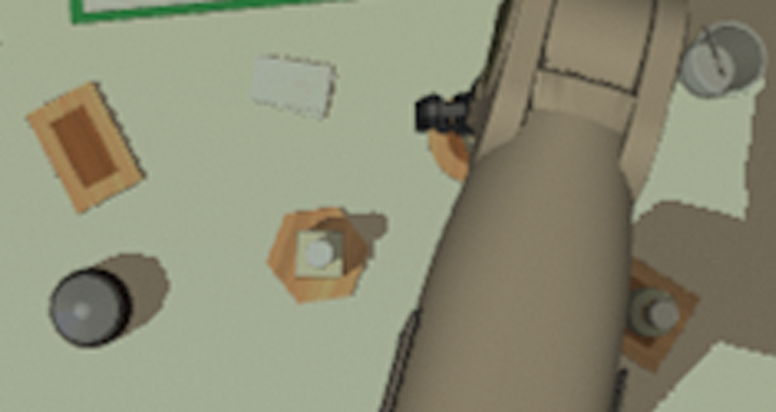

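The square bottle stands upright, centred on the spare at crop (320,252), and the arm is over the oblong bottle. I descend and grip its cap.

Call:
apply_moves:
  plan:
    - [[0, 0, 0], [-1, -1.5, 20], 0]
    - [[0, 0, 0], [0, 0, 30], 0]
    - [[0, 0, 0], [0, 0, 20], 0]
    - [[0, 0, 0], [0, 0, 18], 0]
    - [[0, 0, 0], [0, 0, 10], 0]
    - [[0, 0, 0], [0, 0, 0], 0]
    - [[0, 0, 0], [0, 0, 0], 0.5]
    - [[0, 0, 0], [0, 0, 0], 0.7]
    - [[0, 0, 0], [0, 0, 0], 0.9]
    - [[0, 0, 0], [0, 0, 0], 1]
    - [[0, 0, 0], [0, 0, 0], 1]
    - [[0, 0, 0], [0, 0, 0], 1]
    - [[0, 0, 0], [0, 0, 0], 1]
    - [[0, 0, 0], [0, 0, 0], 1]
  newtons: 40

```text
clock: 13.35
eef_pos: [0.6015, -0.093, 0.0717]
tool_rot: [-0.001, 1.0, -0.0, 0.001]
force: [-0.8, 0.8, 6.4]
opening: 0.0247
gripper_force: 39.2
```

Call:
apply_moves:
  plan:
    - [[0, 0, 0], [0, 0, -5], 1]
    - [[0, 0, 0], [0, 0, -10], 1]
    - [[0, 0, 0], [0, 0, -20], 1]
    - [[0, 0, 0], [0, 0, -30], 1]
    - [[0, 0, 0], [0, 0, -20], 1]
    - [[0, 0, 0], [0, 0, -15], 1]
    - [[0, 0, 0], [0, 10, 0], 1]
    - [[0, 0, 0], [0, 25, 0], 1]
    - [[0, 0, 0], [1, 40, 0], 1]
    - [[0, 0, 0], [1, 40, 0], 1]
    - [[0, 0, 0], [1, 40, 0], 1]
    - [[0, 0, 0], [1, 40, 0], 1]
    - [[0, 0, 0], [1, 40, 0], 1]
    - [[0, 0, 0], [0, 40, 0], 1]
    - [[0, 0, 0], [0, 40, 0], 1]
    - [[0, 0, 0], [0, 35, 0], 1]
    - [[0, 0, 0], [0, 23, 0], 1]
    - [[0, 0, 0], [0, 10, 0], 1]
    - [[0, 0, 0], [0, 0, 0], 1]
    - [[0, 0, 0], [0, 0, 0], 1]

```text
clock: 15.35
eef_pos: [0.5953, 0.2891, 0.1702]
tool_rot: [-0.0, 1.0, -0.001, -0.001]
force: [-0.1, -0.2, -2.5]
opening: 0.0248
gripper_force: 39.6
```

Call:
apply_moves:
  plan:
    - [[0, 0, -0.06], [0, 0, 0], 1]
    - [[0, 0, -0.06], [0, 0, 0], 1]
    - [[0, 0, 0], [0, 0, 0], 1]
    - [[0, 0, 0], [0, 0, 0], 1]

```text
clock: 15.75
eef_pos: [0.596, 0.2885, 0.1709]
tool_rot: [-0.059, 0.998, -0.0, -0.0]
force: [0.1, -0.1, -2.4]
opening: 0.0247
gripper_force: 39.6
```

Run:
```python
from h import *
s=camera("scene")
cv2.imwrite("pics/g4.png",cv2.resize(s[130:270,230:380],(640,600),interpolation=cv2.INTER_CUBIC)); o=get_obs();print(o["eef_pos"],o["opening"],o["force"],o["q"])
```

```text
[0.59596252 0.28882265 0.17094975] 0.024905285531063765 [ 0.04980919 -0.91499448 -1.00470963] [ 3.30297041e-01  5.05492290e-01  1.87542218e-01  1.25287762e+00
 -2.47590493e-04  2.12057625e-01]
```

View pics/g4.png

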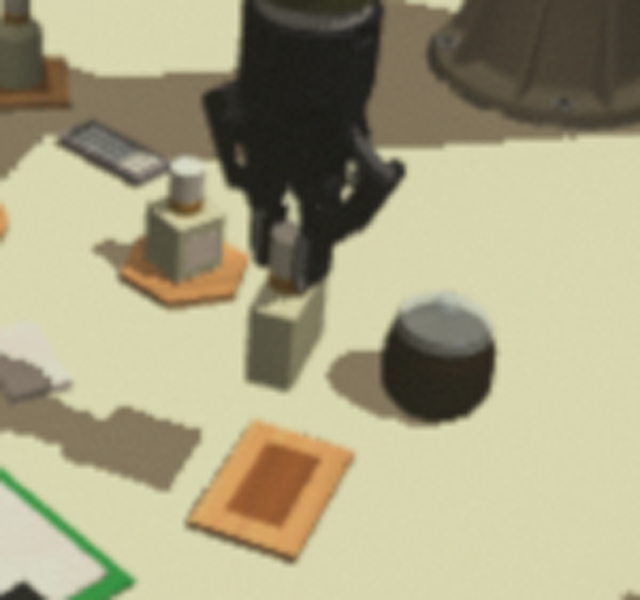

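The oblong bottle hangs upright above its coaster at crop (285,335), and the coaster is at (272,490). I check its yaw from edge points.

Run:
```python
from h import *
def ang(n,a,b,z):
    d=(onz(n,b,z)-onz(n,a,z))[:2]; return np.degrees(np.arctan2(d[1],d[0]))%180, np.linalg.norm(d)
f=lambda x,y:(230+x/(640/150),130+y/(600/140))
print("bottom",ang("scene",f(278,388),f(322,333),.107),"coaster",ang("scene",f(295,560),f(353,457),.008))
g=lambda x,y:(160+x/3.3,140+y/3.3)
print("initial",ang("top",g(455,107),g(480,172),.064),ang("top",g(488,95),g(512,160),.064))
t=cv2.imread("pics/top0.png"); h=cv2.cvtColor(t,cv2.COLOR_BGR2HSV)
m=cv2.inRange(h,(0,0,128),(180,85,255)); q=np.zeros_like(m); cv2.circle(q,(304,181),11,255,-1); m&=q
c,_=cv2.findContours(m,cv2.RETR_EXTERNAL,cv2.CHAIN_APPROX_NONE); c=max(c,key=cv2.contourArea)
P=np.array([onz("top",p[0]+0.,.064)[:2] for p in c],np.float32)*1000; print(cv2.minAreaRect(P), cv2.fitLine(P,cv2.DIST_L2,0,.01,.01).ravel())
```

```text
bottom (np.float64(23.525524869909646), np.float64(0.06336051884955671)) coaster (np.float64(27.65869578003037), np.float64(0.10595979462326115))
initial (np.float64(20.141071768759645), np.float64(0.06522750097217551)) (np.float64(19.29183413695685), np.float64(0.06493712351092583))
((600.2598876953125, -93.3968276977539), (63.678070068359375, 30.086627960205078), 23.882394790649414) [ 9.0665072e-01  4.2188209e-01  5.9854150e+02 -9.1330055e+01]
```

The bottle's yaw is about 23–26° against the coaster's 28°, well within tolerance. I lower it.

Call:
apply_moves:
  plan:
    - [[0, 0, 0], [0, 2, 15], 1]
    - [[0, 0, 0], [0, 0, 25], 1]
    - [[0, 0, 0], [0, 0, 25], 1]
    - [[0, 0, 0], [0, 0, 15], 1]
    - [[0, 0, 0], [0, 0, 8], 1]
    - [[0, 0, 0], [0, 0, 5], 1]
    - [[0, 0, 0], [0, 0, 3], 1]
    - [[0, 0, 0], [0, 0, 2], 1]
    - [[0, 0, 0], [0, 0, 0.7], 1]
    - [[0, 0, 0], [0, 0, 0], 1]
    - [[0, 0, 0], [0, 0, 0], 1]

```text
clock: 16.9
eef_pos: [0.5958, 0.292, 0.0727]
tool_rot: [-0.06, 0.998, 0.0, 0.0]
force: [0.3, 0.6, -2.0]
opening: 0.025
gripper_force: 39.7
```

Call:
apply_moves:
  plan:
    - [[0, 0, 0], [0, 0, 0.7], 1]
    - [[0, 0, 0], [0, 0, 0.7], 1]
    - [[0, 0, 0], [0, 0, 0], 1]

```text
clock: 17.2
eef_pos: [0.5958, 0.292, 0.0718]
tool_rot: [-0.06, 0.998, 0.0, 0.001]
force: [-2.5, -0.9, 4.8]
opening: 0.0251
gripper_force: 40.2
```

Call:
apply_moves:
  plan:
    - [[0, 0, 0], [0, 0, 0], 0.65]
    - [[0, 0, 0], [0, 0, 0], 0.5]
    - [[0, 0, 0], [0, 0, 0], 0.2]
    - [[0, 0, 0], [0, 0, 0], 0]
    - [[0, 0, 0], [0, 0, 0], 0]
    - [[0, 0, 0], [0, 0, 0], 0]
    - [[0, 0, 0], [0, 0, -10], 0]
    - [[0, 0, 0], [0, 0, -30], 0]
    - [[0, 0, 0], [0, 0, -35], 0]
    - [[0, 0, 0], [0, 0, -25], 0]
    - [[0, 0, 0.06], [0, 0, 0], 0]
    - [[0, 0, 0.06], [0, 0, 0], 0]
    - [[0, 0, 0], [6, -20, 0], 0]
    - [[0, 0, 0], [12, -40, 0], 0]
    - [[0, 0, 0], [12, -40, 0], 0]
    - [[0, 0, 0], [12, -40, 0], 0]
    - [[0, 0, 0], [12, -40, 0], 0]
    - [[0, 0, 0], [12, -40, 0], 0]
    - [[0, 0, 0], [12, -40, 0], 0]
    - [[0, 0, 0], [12, -40, 0], 0]

```text
clock: 19.2
eef_pos: [0.5054, -0.0097, 0.1718]
tool_rot: [-0.001, 1.0, -0.0, 0.001]
force: [0.4, 0.1, 0.2]
opening: 0.0853
gripper_force: 0.0
```

Call:
apply_moves:
  plan:
    - [[0, 0, 0], [14, -40, 0], 0]
    - [[0, 0, 0], [14, -40, 0], 0]
    - [[0, 0, 0], [14, -40, 0], 0]
    - [[0, 0, 0], [14, -40, 0], 0]
    - [[0, 0, 0], [12, -40, 0], 0]
    - [[0, 0, 0], [8, -30, 0], 0]
    - [[0, 0, 0], [0, -10, 0], 0]
    - [[0, 0, 0], [0, 0, 0], 0]
    - [[0, 0, 0], [0, 0, 0], 0]
    - [[0, 0, 0], [0, 0, 0], 0]

```text
clock: 20.2
eef_pos: [0.4302, -0.2469, 0.1709]
tool_rot: [-0.001, 1.0, 0.0, -0.0]
force: [0.2, 0.3, 0.2]
opening: 0.0853
gripper_force: 0.0
```

Run:
```python
from h import *
t=camera("top")
cv2.imwrite("pics/g5.png",cv2.resize(t[140:265,160:395],None,fx=3.3,fy=3.3,interpolation=cv2.INTER_CUBIC)); print(get_obs()["eef_pos"])
```

```text
[ 0.43028778 -0.24689583  0.1708698 ]
```

View pics/g5.png

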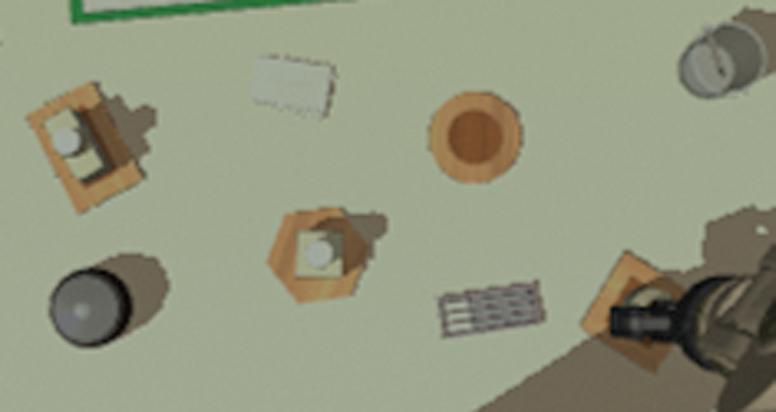

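The oblong bottle is upright and aligned on its coaster at crop (80,148), and the round coaster at (475,136) is free. Next I grip the round bottle.

Call:
apply_moves:
  plan:
    - [[0, 0, 0], [0, -1.5, 20], 0]
    - [[0, 0, 0], [0, 0, 30], 0]
    - [[0, 0, 0], [0, 0, 20], 0]
    - [[0, 0, 0], [0, 0, 18], 0]
    - [[0, 0, 0], [0, 0, 9], 0]
    - [[0, 0, 0], [0, 0, 0], 0]
    - [[0, 0, 0], [0, 0, 0], 0.5]
    - [[0, 0, 0], [0, 0, 0], 0.7]
    - [[0, 0, 0], [0, 0, 0], 0.9]
    - [[0, 0, 0], [0, 0, 0], 1]
    - [[0, 0, 0], [0, 0, 0], 1]
    - [[0, 0, 0], [0, 0, 0], 1]
    - [[0, 0, 0], [0, 0, 0], 1]
    - [[0, 0, 0], [0, 0, 0], 1]
  newtons: 40

```text
clock: 21.65
eef_pos: [0.4304, -0.2501, 0.0744]
tool_rot: [-0.0, 1.0, -0.0, 0.0]
force: [-0.2, 0.8, 6.0]
opening: 0.0249
gripper_force: 39.4
```

Run:
```python
from h import *
h=cv2.cvtColor(camera("top"),cv2.COLOR_BGR2HSV); m=cv2.inRange(h,(5,90,60),(20,255,255))[165:200,285:325]
c,_=cv2.findContours(m,cv2.RETR_EXTERNAL,cv2.CHAIN_APPROX_NONE)
if c:
    (x,y),r=cv2.minEnclosingCircle(max(c,key=cv2.contourArea)); print(x,y,r,onz("top",(x+285,y+165),.008))
```

```text
18.609928131103516 16.088651657104492 13.80537223815918 [ 0.60122808 -0.08990238  0.008     ]
```

Call:
apply_moves:
  plan:
    - [[0, 0, 0], [0, 0, -5], 1]
    - [[0, 0, 0], [0, 0, -10], 1]
    - [[0, 0, 0], [0, 0, -20], 1]
    - [[0, 0, 0], [0, 0, -30], 1]
    - [[0, 0, 0], [0, 0, -20], 1]
    - [[0, 0, 0], [0, 0, -15], 1]
    - [[0, 0, 0], [-10, 10, 0], 1]
    - [[0, 0, 0], [-20, 20, 0], 1]
    - [[0, 0, 0], [-28, 25, 0], 1]
    - [[0, 0, 0], [-28, 25, 0], 1]
    - [[0, 0, 0], [-28, 25, 0], 1]
    - [[0, 0, 0], [-28, 25, 0], 1]
    - [[0, 0, 0], [-19, 20, 0], 1]
    - [[0, 0, 0], [-10, 10, 0], 1]
    - [[0, 0, 0], [0, 0, 0], 1]
    - [[0, 0, 0], [0, 0, 0], 1]
    - [[0, 0, 0], [0, 0, 0], 1]

```text
clock: 23.4
eef_pos: [0.6, -0.0903, 0.1736]
tool_rot: [0.0, 1.0, -0.0, -0.0]
force: [-0.2, 0.6, -0.8]
opening: 0.0249
gripper_force: 39.5
```

Call:
apply_moves:
  plan:
    - [[0, 0, 0], [0, 0, 15], 1]
    - [[0, 0, 0], [0, 0, 25], 1]
    - [[0, 0, 0], [0, 0, 25], 1]
    - [[0, 0, 0], [0, 0, 15], 1]
    - [[0, 0, 0], [0, 0, 8], 1]
    - [[0, 0, 0], [0, 0, 5], 1]
    - [[0, 0, 0], [0, 0, 3], 1]
    - [[0, 0, 0], [0, 0, 1], 1]
    - [[0, 0, 0], [0, 0, 0], 1]
    - [[0, 0, 0], [0, 0, 0], 1]

```text
clock: 24.4
eef_pos: [0.6013, -0.0897, 0.0775]
tool_rot: [-0.001, 1.0, -0.0, 0.001]
force: [0.6, 0.3, -0.9]
opening: 0.0245
gripper_force: 39.5
```

Call:
apply_moves:
  plan:
    - [[0, 0, 0], [0, 0, 1.5], 1]
    - [[0, 0, 0], [0, 0, 0.7], 1]
    - [[0, 0, 0], [0, 0, 0.7], 1]
    - [[0, 0, 0], [0, 0, 0], 1]

```text
clock: 24.8
eef_pos: [0.6011, -0.0896, 0.0745]
tool_rot: [-0.001, 1.0, -0.0, 0.0]
force: [-0.8, 1.0, 3.4]
opening: 0.0246
gripper_force: 40.0
```

Call:
apply_moves:
  plan:
    - [[0, 0, 0], [0, 0, 0], 0.65]
    - [[0, 0, 0], [0, 0, 0], 0.5]
    - [[0, 0, 0], [0, 0, 0], 0.2]
    - [[0, 0, 0], [0, 0, 0], 0]
    - [[0, 0, 0], [0, 0, 0], 0]
    - [[0, 0, 0], [0, 0, 0], 0]
    - [[0, 0, 0], [0, 0, -10], 0]
    - [[0, 0, 0], [0, 0, -30], 0]
    - [[0, 0, 0], [0, 0, -35], 0]
    - [[0, 0, 0], [0, 0, -25], 0]
    - [[0, 0, 0], [10, 15, 0], 0]
    - [[0, 0, 0], [22, 30, 0], 0]
    - [[0, 0, 0], [25, 34, 0], 0]
    - [[0, 0, 0], [25, 34, 0], 0]
    - [[0, 0, 0], [20, 26, 0], 0]
    - [[0, 0, 0], [10, 15, 0], 0]
    - [[0, 0, 0], [0, 0, 0], 0]
    - [[0, 0, 0], [0, 0, 0], 0]
    - [[0, 0, 0], [0, 0, 0], 0]

```text
clock: 26.7
eef_pos: [0.4899, 0.0634, 0.1741]
tool_rot: [0.0, 1.0, -0.0, 0.001]
force: [0.3, -0.1, 0.8]
opening: 0.0849
gripper_force: 0.0
```

Down to TCP z 0.065, which is 109 mm.

Call:
apply_moves:
  plan:
    - [[0, 0, 0], [0, 0.5, 20], 0]
    - [[0, 0, 0], [0, 0, 30], 0]
    - [[0, 0, 0], [0, 0, 25], 0]
    - [[0, 0, 0], [0, 0, 22], 0]
    - [[0, 0, 0], [0, 0, 12], 0]
    - [[0, 0, 0], [0, 0, 0], 0]
    - [[0, 0, 0], [0, 0, 0], 0.5]
    - [[0, 0, 0], [0, 0, 0], 0.7]
    - [[0, 0, 0], [0, 0, 0], 0.9]
    - [[0, 0, 0], [0, 0, 0], 1]
    - [[0, 0, 0], [0, 0, 0], 1]
    - [[0, 0, 0], [0, 0, 0], 1]
    - [[0, 0, 0], [0, 0, 0], 1]
    - [[0, 0, 0], [0, 0, 0], 1]
  newtons: 40

```text
clock: 28.1
eef_pos: [0.4894, 0.0647, 0.0657]
tool_rot: [-0.0, 1.0, -0.0, 0.001]
force: [-0.8, -0.8, 5.8]
opening: 0.0247
gripper_force: 39.1
```

Call:
apply_moves:
  plan:
    - [[0, 0, 0], [0, 0, -5], 1]
    - [[0, 0, 0], [0, 0, -10], 1]
    - [[0, 0, 0], [0, 0, -20], 1]
    - [[0, 0, 0], [0, 0, -30], 1]
    - [[0, 0, 0], [0, 0, -20], 1]
    - [[0, 0, 0], [0, 0, -15], 1]
    - [[0, 0, 0], [2, -10, 0], 1]
    - [[0, 0, 0], [5, -25, 0], 1]
    - [[0, 0, 0], [7, -38, 0], 1]
    - [[0, 0, 0], [8, -40, 0], 1]
    - [[0, 0, 0], [8, -40, 0], 1]
    - [[0, 0, 0], [8, -40, 0], 1]
    - [[0, 0, 0], [8, -40, 0], 1]
    - [[0, 0, 0], [7, -38, 0], 1]
    - [[0, 0, 0], [4, -25, 0], 1]
    - [[0, 0, 0], [2, -15, 0], 1]
    - [[0, 0, 0], [0, 0, 0], 1]
    - [[0, 0, 0], [0, 0, 0], 1]
    - [[0, 0, 0], [0, 0, 0], 1]

```text
clock: 30.0
eef_pos: [0.4298, -0.245, 0.1646]
tool_rot: [-0.001, 1.0, 0.0, -0.0]
force: [0.8, 0.0, -2.1]
opening: 0.0247
gripper_force: 39.6
```

Call:
apply_moves:
  plan:
    - [[0, 0, 0], [0, 0, 15], 1]
    - [[0, 0, 0], [0, 0, 25], 1]
    - [[0, 0, 0], [0, 0, 25], 1]
    - [[0, 0, 0], [0, 0, 15], 1]
    - [[0, 0, 0], [0, 0, 8], 1]
    - [[0, 0, 0], [0, 0, 5], 1]
    - [[0, 0, 0], [0, 0, 3], 1]
    - [[0, 0, 0], [0, 0, 1], 1]
    - [[0, 0, 0], [0, 0, 0], 1]
    - [[0, 0, 0], [0, 0, 0], 1]

```text
clock: 31.0
eef_pos: [0.4303, -0.2466, 0.0685]
tool_rot: [-0.0, 1.0, -0.0, 0.0]
force: [-0.1, -0.3, -1.7]
opening: 0.0248
gripper_force: 39.8
```

Call:
apply_moves:
  plan:
    - [[0, 0, 0], [0, 0, 1.5], 1]
    - [[0, 0, 0], [0, 0, 0.7], 1]
    - [[0, 0, 0], [0, 0, 0.7], 1]
    - [[0, 0, 0], [0, 0, 0], 1]

```text
clock: 31.4
eef_pos: [0.4301, -0.2466, 0.0657]
tool_rot: [-0.0, 1.0, -0.0, 0.0]
force: [-1.5, 0.8, 4.4]
opening: 0.0247
gripper_force: 40.1
```

Call:
apply_moves:
  plan:
    - [[0, 0, 0], [0, 0, 0], 0.65]
    - [[0, 0, 0], [0, 0, 0], 0.5]
    - [[0, 0, 0], [0, 0, 0], 0.2]
    - [[0, 0, 0], [0, 0, 0], 0]
    - [[0, 0, 0], [0, 0, 0], 0]
    - [[0, 0, 0], [0, 0, 0], 0]
    - [[0, 0, 0], [0, 0, -10], 0]
    - [[0, 0, 0], [0, 0, -30], 0]
    - [[0, 0, 0], [0, 0, -35], 0]
    - [[0, 0, 0], [0, 0, -35], 0]
    - [[0, 0, 0], [0, 0, -30], 0]
    - [[0, 0, 0], [15, -40, 0], 0]
    - [[0, 0, 0], [15, -40, 0], 0]
    - [[0, 0, 0], [15, -40, 0], 0]
    - [[0, 0, 0], [15, -40, 0], 0]
    - [[0, 0, 0], [15, -30, 0], 0]
    - [[0, 0, 0], [0, 0, 0], 0]
    - [[0, 0, 0], [0, 0, 0], 0]
    - [[0, 0, 0], [0, 0, 0], 0]

```text
clock: 33.3
eef_pos: [0.3553, -0.4354, 0.2053]
tool_rot: [-0.001, 1.0, 0.0, 0.0]
force: [0.3, 1.3, 0.8]
opening: 0.0857
gripper_force: 0.0
```

Run:
```python
from h import *
t=camera("top")
cv2.imwrite("pics/g6.png",cv2.resize(t[140:265,160:395],None,fx=3.3,fy=3.3,interpolation=cv2.INTER_CUBIC)); print(get_obs()["eef_pos"])
for n,b,z in(("oblong",(172,172,190,192),.1),("round",(295,170,320,192),.102),("square",(347,224,372,246),.094)):
    c,s=white(t,b); print(n,c,s[2:],onz("top",c,z).round(4))
```

```text
[ 0.35557586 -0.43523357  0.20533834]
oblong [179.42592593 182.12962963] [ 8  9 54] [0.5941 0.2927 0.1   ]
round [306.38181818 178.30909091] [ 8  9 55] [ 0.6018 -0.089   0.102 ]
square [360.14814815 235.35185185] [ 9  8 54] [ 0.4292 -0.2484  0.094 ]
```

View pics/g6.png

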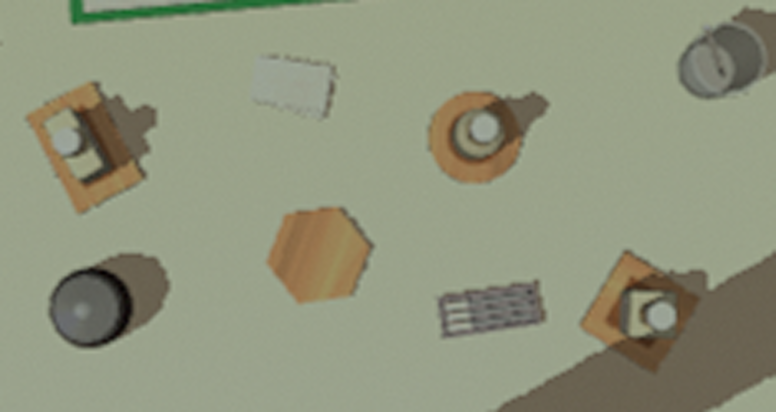

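All three bottles stand on their own coasters within about 3 mm of centre. The spare at crop (320,255) is empty, and the jar and beaker have not moved.

```bash
python3 -c "
from cell import *
print(close_job())"
```

```text
the job is handed in; nothing more can be done
None
```

I handed the job in at about 33 s on the robot's clock: in the last top view each bottle stands upright on its own coaster, within about 3 mm of centre. The square bottle was parked on the spare on the way, the spare is now empty, and the jar and beaker look unmoved. The hand-in returned no verdict.

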